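# Seat the three-armed plate in the mincer head

### The job

The mincer head stands mouth up on the worktop, being put together. The three-armed plate lies loose on the sprung shaft in its mouth: with a fingertip in one of its openings push it round, without lifting it out, until the notch in its edge is over the locating pin in the mouth's rim, then press on its hub until the plate is fully home and flat all round. It springs back if let go, so finish while still holding it pressed home, ready for the clamp ring, and leave the parts and food lying around where they are.

Things in the scene. Friction and masses are not known exactly. Their poses are not given: they have to be found in the camera images.
- mincer: Cast mincer head, fixed, upright on its rear flange, 170 mm tall, open mouth up. Origin on its vertical axis at worktop height. +x points out along the side feed neck (reaches 131 mm from the axis, at most 118 mm high); -x points to the locating pin.
- mouth (a point): Centre of the mouth at rim height, 170 mm above the worktop; rim 172 mm across outside, 146 mm inside. 10 mm below the rim (160 mm above the worktop) runs the ledge on which the plate must finally lie. Below the ledge the mouth is hollow, 62 mm in radius, for 38 mm and more; in its middle stands the worm's steel shaft, 32 mm thick.
- pin_point (a point): The locating pin: a steel dowel 8 mm thick lying radially in a slot that is milled across the mouth's rim, its inner end standing 9 mm into the mouth, its top 6 mm above the ledge. The point is on its top, 67 mm from the mincer's axis, 166 mm above the worktop.
- plate: Loose three-armed steel plate, 140 mm across, 12 mm thick, 0.5 to 0.75 kg: hub 34 mm across with a 17 mm hole, three arms 12 mm wide at 120 degrees, ring from radius 60 to 70 mm, so three openings between radius 17 and 60 mm. Origin: centre of its underside, z up. -x runs along the arm that ends at the notch. Fitted, its axes agree with the mincer's.
- hub (a point): Centre of the hub's top face, where to press. At the start the plate lies level on the worm's shoulder, its top 179 and its underside 167 mm above the worktop, 1 mm clear of the pin; it turns either way about the shaft's 14 mm end (2 mm below the hub's top) and stays where it is left, but coasts a few degrees after a fast push. Home on the ledge, its top is at 172 mm, 2 mm above the rim.
- notch (a point): The notch in the plate's edge, 15 mm wide and 9 mm deep, open above and below; the point is at the plate's top face, 67 mm from its centre.
- worm (a joint): How far the worm's shaft is pressed down on its spring, in m: 0 at the start, 0.007 with the plate home. The hub must be pushed with about 5 N to start and about 9 N (7 to 11) to be home. With the notch more than 5 degrees off the pin, the plate stops on the pin after 1 mm and tips. Ten more newtons do no harm.
- clamp_ring: Bystander: big ring nut with four lugs, 212 mm across, 42 mm tall, lying to the left of the mincer. Origin at the centre of its underside.
- cross_knife: Bystander: four-bladed knife, 116 mm across, 14 mm tall, lying to the right of the mincer. Origin at the centre of its underside.
- fine_plate: Bystander: disc with many small holes, 140 mm across, 12 mm thick, lying on the worktop to the right of the mincer. Origin at the centre of its underside.
- spice_jar: Bystander: spice jar, 42 mm across, 87 mm tall, behind the clamp ring at the left. Origin at the centre of its underside.
- mill: Bystander: pepper mill with a metal head, 44 mm across, 90 mm tall, near the front edge at the right. Origin at the centre of its underside.

How it is judged:
By the outcome, as a careful person would: the job done as asked, in the order asked, and still so for the second after the job is handed in, while the arm keeps its last pose, push and grip.
It also fails if it takes over 64 s, if anything falls off the work surface, if the arm or the gripper's body presses on something with over 40 N, if the wrist force passes 120 N, or if a joint passes its speed limit or range.

### The arm

A 6-joint arm with a two-finger parallel gripper is mounted at the origin on a cart in front of the work surface, level with it; the furniture and walls round the work are solid. World frame = base frame: x ahead of the robot, y to its left, z up, the work surface at z = 0. Lengths are in m, angles in rad, forces in N, time in s.
With the tool pointing down it reaches from about 0.325 to 0.85 m from the base axis. Payload 4.4 kg.
Tool frame: the origin (TCP) lies midway between the tips of the shut fingers; the grasp point (between the pads) lies 19 mm behind it; z points along the fingers, y is the line along which they close (so a half turn about z gives the same grasp; the last joint's range is limited). The gripper opens to 94 mm and grips with 3 to 60 N. Pads are 16 mm wide; open, the fingers measure 119 mm over their backs; the gripper's body (75 mm by 177 mm) begins 78 mm behind the grasp point.
Start: joints at [-1.331, 0.207, 1.542, -0, 1.393, -0.15], TCP at [0.218, -0.532, 0.205] pointing down, gripper open.
Joint ranges: [-2.73, 2.73], [-0.86, 2.22], [0.23, 2.46], [-1.11, 4.25], [0.08, 2.63], [-2.82, 2.82]. Speed limits (rad/s): [2.79, 2.79, 3.14, 3.14, 3.14, 3.14].

### API

Orientations are given as a unit quaternion [x, y, z, w].
In Python, from station import ctrl gives the robot as it stands.
- The arm moves only by the tool step_arm, never from a script. Its argument "steps" is a list of rows, each an object of numbers: "ax", "ay", "az": the turn, a rotation vector about the tool's x, y, z in rad; "x", "y", "z": the shift along the tool's x, y, z in m; "grip": the gripper command: -1 is fully open, 1 is shut, values between are in proportion. A call has 1 to 20 rows; each row is the pose to reach, as a shift and turn from the pose commanded when the call began, along the tool's axes at that moment; what a row does not reach only later rows make up. A row lasts 1/12 s, in which the tool goes at most 41.7 mm and 7.16 degrees, less where a joint would pass 70% of its speed; a pose out of reach is approached as far as the arm can. A call with a gripper value outside its range is refused whole. The fingers move at their own pace and stop on an object; "squeeze" is the grip in N (left out, the last holds). Time passes only in rows, so rows that repeat a pose let the fingers close. It gives the time, the measured TCP pose, the force, the opening and the grip force at its end, in the units of the state.
- ctrl.read_state(): the state, without advancing time (a new reading comes with each control period).
- ctrl.grab_frame(name): name is "side" or "top"; returns a dict with "frame" (400x640x3 uint8, red, green, blue), "fx", "fy", "cx", "cy" (pixels), "world_to_cam" (4x4, takes a point from world to camera coordinates). Camera axes: x right, y down, z forward; pixel columns grow to the right and rows downward; lengths in m; the calibration is good to about 2 mm. A picture is of the moment at which its call begins. There is no depth.
- ctrl.finish_job(): hands the job in; it is judged then, once.
Trained networks look in a picture, given as the dict that the camera call returned (one of the last four; its "shot" number tells which), for a name from the list of things; names that differ only in an ending like _2 or _b are one class to them, and where a whole thing is asked for, a point or a joint stands for the part that bears it (a point fixed in the world has none). Each returns a list of dicts, best first, with "score" (0 to 1); they miss things now and then, are a little off and sometimes report something else, mostly with a low value. They report only what shows in the picture. A call takes as long as a camera call.
- ctrl.boxes_of(picture, query): "xyz" ([x, y, z] in m, in world coordinates, good to about 4 mm: the middle of the surface that is visible of it).
- ctrl.regions_of(picture, query): "pixels" (400x640 bool, what is visible of it).
- ctrl.pinpoint(picture, query): "xyz" ([x, y, z] in m, in world coordinates, good to about 4 mm: a listed point, or the origin of a listed thing).
The state is a dict: "time": time; "q": joint angles; "qvel": joint speeds; "joint_efforts": joint torques, N m; "position": TCP position; "tcp_rot": TCP orientation; "ft_force": force on the tool from outside, world axes, zero at the start; "wrist_torque": the same for the moment, N m; "grip_width": finger opening in m; "grip_force": force on a finger pad.
Only numpy, scipy, OpenCV 4.12 (cv2) and the standard library are available. Lean on these libraries where they do the work, as an engineer would, in place of code of your own. Each camera call takes 0.05 s, during which the arm holds its last target. There are 200 camera calls.

## Working session

There is one attempt and no reset: what is moved stays moved. The work goes in short steps, Python scripts to look and compute and a tool call to move; the robot and the scene stay as the last step left them, time stands still between calls to the robot, and variables do not carry over. Pictures are saved under pics/ and viewed, at most 10 in all, crops included, and the job is handed in when it is done.

Besides the shell and the picture viewer there is one more tool, called after "Call:" as a command line: name --argument value ..., lists and objects as JSON in quotes. step_arm: Moves the arm, as the interface text tells. Its arguments: {"type":"object","properties":{"steps":{"type":"array","items":{"type":"object","properties":{"ax":{"type":"number"},"ay":{"type":"number"},"az":{"type":"number"},"x":{"type":"number"},"y":{"type":"number"},"z":{"type":"number"},"grip":{"type":"number"}}}},"squeeze":{"type":"number"}},"required":["steps"]}

```bash
mkdir -p pics; cat > h.py <<'E'
import numpy as np, cv2
from station import ctrl
def proj(f,p):
    c=f["world_to_cam"]@np.r_[p,1]; return np.array([f["fx"]*c[0]/c[2]+f["cx"], f["fy"]*c[1]/c[2]+f["cy"]])
def ray(f,u,v,z):
    W=np.linalg.inv(f["world_to_cam"]); d=W[:3,:3]@np.array([(u-f["cx"])/f["fx"],(v-f["cy"])/f["fy"],1]); o=W[:3,3]
    return o+d*(z-o[2])/d[2]
def save(f,n,crop=None,s=1):
    im=f["frame"][:,:,::-1]
    if crop: a,b,c,d=crop; im=im[b:d,a:c]
    cv2.imwrite("pics/"+n,cv2.resize(im,None,fx=s,fy=s,interpolation=cv2.INTER_CUBIC))
E
python3 - <<'E'
from h import *
for n in("top","side"):
    f=ctrl.grab_frame(n); save(f,n+"0.png")
    print(n,np.linalg.inv(f["world_to_cam"])[:3,3].round(3))
    for q in("mincer","mouth","pin_point","hub","notch","plate"):
        r=ctrl.pinpoint(f,q)
        print(q,[(np.round(x["xyz"],4).tolist(),round(x["score"],2)) for x in r[:2]], proj(f,r[0]["xyz"]).round(0) if r else "")
s=ctrl.read_state(); print(s["time"],s["position"],s["tcp_rot"],s["ft_force"],s["grip_width"])
E
```

```text
top [ 3.80e-01 -1.00e-03  1.38e+00]
mincer [([0.5399, -0.0674, 0.1668], 0.64)] [352. 200.]
mouth [([0.5408, -0.0616, 0.1756], 0.68)] [350. 199.]
pin_point [([0.4784, -0.067, 0.1643], 0.57)] [352. 220.]
hub [([0.5404, -0.0655, 0.1809], 0.6)] [351. 199.]
notch [([0.5604, -0.0007, 0.1802], 0.58)] [330. 192.]
plate [([0.5408, -0.0671, 0.1674], 0.72)] [352. 200.]
side [ 0.259 -1.273  0.891]
mincer [([0.546, -0.065, -0.0021], 0.66)] [320. 242.]
mouth [([0.5413, -0.0647, 0.1723], 0.88)] [320. 196.]
pin_point [([0.4743, -0.0742, 0.1683], 0.75)] [299. 201.]
hub [([0.539, -0.0662, 0.1772], 0.74)] [319. 195.]
notch [([0.5577, -0.0029, 0.1798], 0.9), ([0.6057, -0.2861, 0.0], 0.69)] [321. 184.]
plate [([0.5425, -0.0669, 0.167], 0.78), ([0.4722, -0.0719, 0.1673], 0.33)] [320. 198.]
0.7 [ 0.21846589 -0.53190441  0.20549679] [ 9.81068972e-01  1.93658644e-01 -1.70938237e-05  3.95618128e-05] [0.26442358 0.90084724 0.14752366] 0.09370667595516524
```

```bash
python3 - <<'E'
import cv2
a=cv2.imread("pics/top0.png");b=cv2.imread("pics/side0.png")
import numpy as np
c=cv2.resize(a[150:250,290:415],None,fx=4.8,fy=4.8,interpolation=cv2.INTER_CUBIC)
cv2.imwrite("pics/top0c.png",c)
cv2.imwrite("pics/both0.png",np.vstack([cv2.resize(a[50:350],(640,300)),cv2.resize(b[80:380],(640,300))]))
E
```

```text
(no output)
```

View pics/top0c.png

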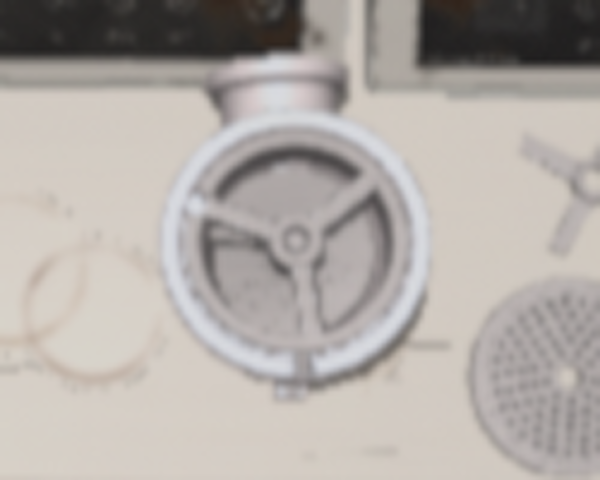

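View pics/both0.png

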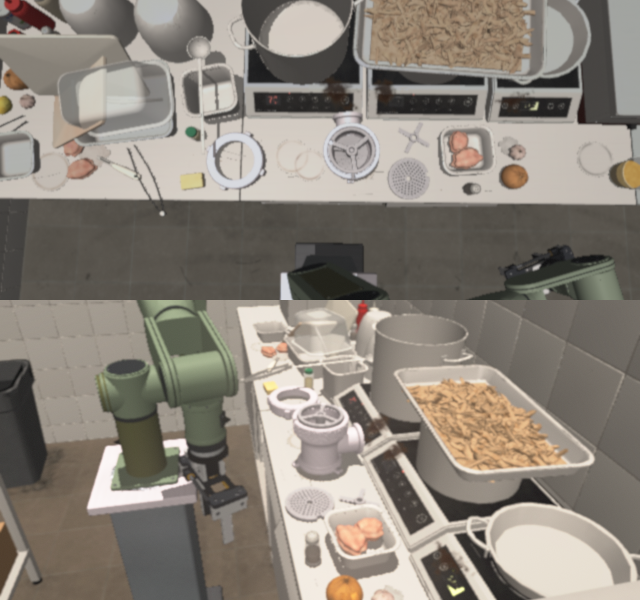

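The top crop shows the plate centred at about (295,238). The notch arm points left to (195,203), the other two arms to (375,180) and (312,340), and the pin slot is at the bottom, about (303,360). The wide view shows the mincer clear of other parts, with pots behind it. Next I'll measure the angles more precisely.

```bash
cat >> h.py <<'E'
def angles(f,c,zt=0.179,zr=0.170,R=0.0775):
    g=cv2.cvtColor(f["frame"],cv2.COLOR_RGB2GRAY).astype(np.float32)
    th=np.radians(np.arange(0,360,.5))
    def prof(r,z):
        p=[proj(f,[c[0]+r*np.cos(t),c[1]+r*np.sin(t),z]) for t in th]
        p=np.array(p,np.float32); return cv2.remap(g,p[None,:,0].copy(),p[None,:,1].copy(),cv2.INTER_CUBIC)[0]
    rs=np.arange(.028,.054,.003)
    P=np.array([prof(r,zt) for r in rs]); best=[]
    for a in np.arange(0,120,.5):
        s=0
        for r,row in zip(rs,P):
            d=np.abs((np.degrees(th)-a+60)%120-60)*np.pi/180*r
            m=d<.006; n=(d>.008)&(d<.016); s+=row[m].mean()-row[n].mean()
        best.append((s/len(rs),a))
    best.sort(reverse=True)
    Q=np.mean([prof(r,zr) for r in np.arange(R-.003,R+.0061,.0015)],0)
    return best[:3],Q
def centre(f,q,z):
    m=ctrl.regions_of(f,q)[0]["pixels"].astype(np.uint8)
    k=max(cv2.findContours(m,cv2.RETR_EXTERNAL,cv2.CHAIN_APPROX_NONE)[0],key=len)
    W=np.array([ray(f,u,v,z)[:2] for u,v in k[:,0]]);
    A=np.c_[2*W,np.ones(len(W))]; s=np.linalg.lstsq(A,(W**2).sum(1),rcond=None)[0]
    return s[:2],np.sqrt(s[2]+s[:2]@s[:2])
E
python3 - <<'E'
from h import *
f=ctrl.grab_frame("top")
c,r=centre(f,"plate",.179); print(c,r)
g=ctrl.grab_frame("side"); print("side",centre(g,"plate",.179))
for cc in (c,c+[.002,0],c+[0,.002]):
    b,Q=angles(f,cc); i=np.argsort(Q[300:420])[:1]+300
    print(b); 
    w=np.clip(np.median(Q[300:420])-Q[320:400]-15,0,None); print("pin",(w*np.arange(160,200,.5)).sum()/w.sum(), Q[330:390:4].round())
print([ray(f,u,v,z)[:2].round(3).tolist() for u,v,z in((297,125,.3),(420,125,.3),(350,180,.11))])
E
```

```text
[ 0.5374556  -0.06563516] 0.06883585240244428
side (array([ 0.53952183, -0.07243842]), np.float64(0.07103379233683792))
[(np.float32(14.176914), np.float64(72.0)), (np.float32(14.126746), np.float64(71.5)), (np.float32(14.100654), np.float64(72.5))]
pin 183.8118054187253 [202. 203. 202. 200. 199. 197. 190. 169. 158. 155. 149. 153. 179. 197.
 198.]
[(np.float32(19.98759), np.float64(70.5)), (np.float32(19.945671), np.float64(71.0)), (np.float32(19.869545), np.float64(70.0))]
pin 183.69259365558884 [207. 206. 207. 208. 208. 206. 198. 175. 161. 157. 151. 159. 188. 204.
 205.]
[(np.float32(16.841618), np.float64(71.0)), (np.float32(16.80118), np.float64(70.5)), (np.float32(16.73627), np.float64(71.5))]
pin 185.1985081362216 [200. 200. 201. 200. 199. 198. 195. 184. 164. 157. 155. 148. 159. 187.
 200.]
[[0.73, 0.092], [0.733, -0.247], [0.612, -0.064]]
```

```bash
cat >> h.py <<'E'
from scipy.spatial.transform import Rotation as Rn
C=np.array([.540,-.065])
def fing(phi,d,r=.040):
    p=np.radians(phi); e=np.array([np.cos(p),np.sin(p)]); n=np.array([-e[1],e[0]])
    return C+r*e-d*n
def row(xyz,ydir):
    """call-frame shift and az for TCP at xyz pointing down, tool y at ydir deg"""
    s=ctrl.read_state(); R=Rn.from_quat(s["tcp_rot"]); y=np.radians(ydir)
    T=Rn.from_matrix(np.array([[-np.sin(y),np.cos(y),0],[np.cos(y),np.sin(y),0],[0,0,-1]]).T)
    T=Rn.from_matrix(np.c_[[-np.sin(y),np.cos(y),0],[np.cos(y),np.sin(y),0],[0,0,-1]])
    return R.inv().apply(np.array(xyz)-s["position"]).round(4).tolist(),(R.inv()*T).as_rotvec().round(3).tolist(),np.linalg.det(T.as_matrix()).round(2)
E
sed -i '/ T=Rn.from_matrix(np.array/d' h.py
python3 - <<'E'
from h import *
p=fing(190.7,.020); print(p)
print(row([*p,.215],10.7),ctrl.read_state()["q"].round(2))
E
```

```text
[ 0.49698216 -0.05277441]
([0.4397, -0.3374, -0.0096], [0.0, 0.0, -1.368], np.float64(1.0)) [-1.33  0.21  1.54 -0.    1.39 -0.15]
```

Call:
step_arm --steps '[{"x":0.03,"y":-0.023,"z":-0.01,"az":-0.1,"grip":1},{"x":0.06,"y":-0.046,"z":-0.01,"az":-0.2,"grip":1},{"x":0.09,"y":-0.069,"z":-0.01,"az":-0.3,"grip":1},{"x":0.12,"y":-0.092,"z":-0.01,"az":-0.4,"grip":1},{"x":0.15,"y":-0.115,"z":-0.01,"az":-0.5,"grip":1},{"x":0.18,"y":-0.138,"z":-0.01,"az":-0.6,"grip":1},{"x":0.21,"y":-0.161,"z":-0.01,"az":-0.7,"grip":1},{"x":0.24,"y":-0.184,"z":-0.01,"az":-0.8,"grip":1},{"x":0.27,"y":-0.207,"z":-0.01,"az":-0.9,"grip":1},{"x":0.3,"y":-0.23,"z":-0.01,"az":-1.0,"grip":1},{"x":0.33,"y":-0.253,"z":-0.01,"az":-1.1,"grip":1},{"x":0.36,"y":-0.276,"z":-0.01,"az":-1.2,"grip":1},{"x":0.39,"y":-0.299,"z":-0.01,"az":-1.3,"grip":1},{"x":0.42,"y":-0.322,"z":-0.01,"az":-1.368,"grip":1},{"x":0.44,"y":-0.337,"z":-0.01,"az":-1.368,"grip":1},{"x":0.44,"y":-0.337,"z":-0.01,"az":-1.368,"grip":1},{"x":0.44,"y":-0.337,"z":-0.01,"az":-1.368,"grip":1},{"x":0.44,"y":-0.337,"z":-0.01,"az":-1.368,"grip":1}]'

```text
$.steps[0]: bad value
```

Call:
step_arm --steps '[{"ax":0,"ay":0,"x":0.06,"y":-0.046,"z":-0.01,"az":-0.2,"grip":1}]'

```text
time: 0.98
position: [0.2365, -0.4999, 0.2096]
tcp_rot: [0.968, 0.253, -0.001, 0.001]
ft_force: [1.2, 0.2, 1.3]
grip_width: 0.0902
grip_force: 0.0
```

```bash
python3 - <<'E'
from h import *
p=fing(190.7,.020)
print(row([*p,.215],10.7))
E
```

```text
([0.4459, -0.2626, -0.0066], [-0.001, 0.003, -1.247], np.float64(1.0))
```

Call:
step_arm --steps '[{"ax":0,"ay":0,"az":-0.12,"x":0.04,"y":-0.024,"z":-0.007,"grip":1},{"ax":0,"ay":0,"az":-0.24,"x":0.08,"y":-0.047,"z":-0.007,"grip":1},{"ax":0,"ay":0,"az":-0.36,"x":0.12,"y":-0.071,"z":-0.007,"grip":1},{"ax":0,"ay":0,"az":-0.48,"x":0.16,"y":-0.094,"z":-0.007,"grip":1},{"ax":0,"ay":0,"az":-0.6,"x":0.2,"y":-0.118,"z":-0.007,"grip":1},{"ax":0,"ay":0,"az":-0.72,"x":0.24,"y":-0.141,"z":-0.007,"grip":1},{"ax":0,"ay":0,"az":-0.84,"x":0.28,"y":-0.165,"z":-0.007,"grip":1},{"ax":0,"ay":0,"az":-0.96,"x":0.32,"y":-0.188,"z":-0.007,"grip":1},{"ax":0,"ay":0,"az":-1.08,"x":0.36,"y":-0.212,"z":-0.007,"grip":1},{"ax":0,"ay":0,"az":-1.2,"x":0.4,"y":-0.236,"z":-0.007,"grip":1},{"ax":0,"ay":0,"az":-1.247,"x":0.43,"y":-0.253,"z":-0.007,"grip":1},{"ax":0,"ay":0,"az":-1.247,"x":0.446,"y":-0.263,"z":-0.007,"grip":1},{"ax":0,"ay":0,"az":-1.247,"x":0.446,"y":-0.263,"z":-0.007,"grip":1},{"ax":0,"ay":0,"az":-1.247,"x":0.446,"y":-0.263,"z":-0.007,"grip":1},{"ax":0,"ay":0,"az":-1.247,"x":0.446,"y":-0.263,"z":-0.007,"grip":1},{"ax":0,"ay":0,"az":-1.247,"x":0.446,"y":-0.263,"z":-0.007,"grip":1}]'

```text
time: 2.32
position: [0.4975, -0.0484, 0.2178]
tcp_rot: [0.637, 0.771, -0.0, -0.0]
ft_force: [-0.1, 0.0, -0.8]
grip_width: 0.0004
grip_force: 0.0
```

```bash
python3 - <<'E'
from h import *
p=fing(190.7,.020)
print(row([*p,.170],10.7),ctrl.read_state()["q"].round(2))
f=ctrl.grab_frame("side"); save(f,"s1.png",(230,110,410,260),4)
E
```

```text
([-0.0042, -0.0013, 0.0478], [-0.001, 0.001, 0.004], np.float64(1.0)) [-0.27  0.04  1.71 -0.    1.4  -0.46]
```

View pics/s1.png

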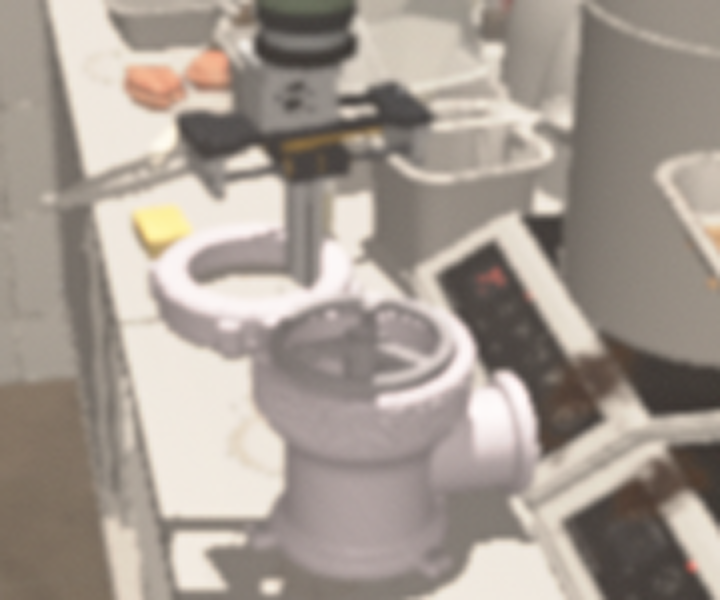

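The side picture shows the shut fingertips at about (305,280), straight, above the opening on the near side of the mouth. Next I lower them in.

Call:
step_arm --steps '[{"ax":0,"ay":0,"az":0,"x":-0.004,"y":-0.001,"z":0.02,"grip":1},{"ax":0,"ay":0,"az":0,"x":-0.004,"y":-0.001,"z":0.035,"grip":1},{"ax":0,"ay":0,"az":0,"x":-0.004,"y":-0.001,"z":0.045,"grip":1},{"ax":0,"ay":0,"az":0,"x":-0.004,"y":-0.001,"z":0.052,"grip":1},{"ax":0,"ay":0,"az":0,"x":-0.004,"y":-0.001,"z":0.052,"grip":1}]'

```text
time: 2.78
position: [0.497, -0.0526, 0.1646]
tcp_rot: [0.637, 0.771, -0.0, -0.001]
ft_force: [0.5, -0.5, -0.7]
grip_width: 0.0005
grip_force: 0.2
```

```bash
python3 - <<'E'
from h import *
for ph in np.arange(190.7,300,12):
    print(round(ph,1),row([*fing(ph,.0142),.166],ph-180)[:2])
for ph in (298,302,304.1): print(ph,row([*fing(ph,.0142),.166],ph-180)[:2])
E
```

```text
190.7 ([-0.0059, -0.0001, -0.0014], [-0.001, -0.0, 0.003])
202.7 ([-0.0145, -0.0022, -0.0014], [-0.001, -0.001, -0.207])
214.7 ([-0.0234, -0.0024, -0.0014], [-0.001, -0.001, -0.416])
226.7 ([-0.0321, -0.0009, -0.0014], [-0.001, -0.001, -0.626])
238.7 ([-0.0403, 0.0025, -0.0014], [-0.001, -0.001, -0.835])
250.7 ([-0.0477, 0.0075, -0.0014], [-0.001, -0.001, -1.045])
262.7 ([-0.0538, 0.0139, -0.0014], [-0.001, -0.001, -1.254])
274.7 ([-0.0585, 0.0215, -0.0014], [-0.001, -0.001, -1.464])
286.7 ([-0.0615, 0.0298, -0.0014], [-0.001, -0.001, -1.673])
298.7 ([-0.0626, 0.0386, -0.0015], [-0.001, -0.002, -1.882])
298 ([-0.0626, 0.0381, -0.0015], [-0.001, -0.002, -1.87])
302 ([-0.0626, 0.0411, -0.0015], [-0.0, -0.002, -1.94])
304.1 ([-0.0626, 0.0426, -0.0015], [-0.0, -0.002, -1.977])
```

Call:
step_arm --steps '[{"ax":0,"ay":0,"az":0,"x":-0.003,"y":0,"z":0,"grip":1},{"ax":0,"ay":0,"az":0,"x":-0.006,"y":0,"z":0,"grip":1},{"ax":0,"ay":0,"az":-0.07,"x":-0.0088,"y":-0.001,"z":0,"grip":1},{"ax":0,"ay":0,"az":-0.14,"x":-0.0116,"y":-0.0017,"z":0,"grip":1},{"ax":0,"ay":0,"az":-0.21,"x":-0.0145,"y":-0.0022,"z":0,"grip":1},{"ax":0,"ay":0,"az":-0.28,"x":-0.0175,"y":-0.0025,"z":0,"grip":1},{"ax":0,"ay":0,"az":-0.35,"x":-0.0205,"y":-0.0026,"z":0,"grip":1},{"ax":0,"ay":0,"az":-0.416,"x":-0.0234,"y":-0.0024,"z":0,"grip":1},{"ax":0,"ay":0,"az":-0.486,"x":-0.0263,"y":-0.0021,"z":0,"grip":1},{"ax":0,"ay":0,"az":-0.556,"x":-0.0292,"y":-0.0016,"z":0,"grip":1},{"ax":0,"ay":0,"az":-0.626,"x":-0.0321,"y":-0.0009,"z":0,"grip":1},{"ax":0,"ay":0,"az":-0.695,"x":-0.0349,"y":0.0001,"z":0,"grip":1},{"ax":0,"ay":0,"az":-0.765,"x":-0.0376,"y":0.0013,"z":0,"grip":1},{"ax":0,"ay":0,"az":-0.835,"x":-0.0403,"y":0.0025,"z":0,"grip":1},{"ax":0,"ay":0,"az":-0.905,"x":-0.0429,"y":0.0041,"z":0,"grip":1},{"ax":0,"ay":0,"az":-0.975,"x":-0.0454,"y":0.0057,"z":0,"grip":1},{"ax":0,"ay":0,"az":-1.01,"x":-0.0466,"y":0.0066,"z":0,"grip":1},{"ax":0,"ay":0,"az":-1.045,"x":-0.0477,"y":0.0075,"z":0,"grip":1},{"ax":0,"ay":0,"az":-1.045,"x":-0.0477,"y":0.0075,"z":0,"grip":1}]'

```text
time: 4.37
position: [0.5144, -0.0974, 0.1666]
tcp_rot: [0.166, 0.986, 0.0, 0.0]
ft_force: [-0.2, -0.3, -0.1]
grip_width: 0.0007
grip_force: 0.4
```

```bash
python3 - <<'E'
from h import *
for ph in (258,266,274,282,290,294,298): print(ph,row([*fing(ph,.0142),.166],ph-180)[:2])
print(ctrl.read_state()["q"].round(2))
f=ctrl.grab_frame("top"); r=ctrl.pinpoint(f,"notch"); g=ctrl.grab_frame("side"); r+=ctrl.pinpoint(g,"notch")
for x in r: print(np.round(x["xyz"],4),x["score"],np.degrees(np.arctan2(*(np.array(x["xyz"])[:2]-C)[::-1]))%360)
a=f["frame"][150:250,290:415,::-1]; b=g["frame"][150:250,270:395,::-1]
cv2.imwrite("pics/m1.png",cv2.resize(np.hstack([a,b]),None,fx=3.2,fy=3.2,interpolation=cv2.INTER_CUBIC))
E
```

```text
258 ([-0.0044, -0.0025, 0.0006], [0.0, 0.0, -0.125])
266 ([-0.0103, -0.0033, 0.0006], [0.0, 0.0, -0.264])
274 ([-0.0162, -0.0034, 0.0006], [0.0, 0.0, -0.404])
282 ([-0.0221, -0.0026, 0.0007], [0.0, 0.0, -0.544])
290 ([-0.0278, -0.001, 0.0007], [0.0, 0.0, -0.683])
294 ([-0.0305, 0.0001, 0.0007], [0.0, 0.0, -0.753])
298 ([-0.0332, 0.0014, 0.0007], [0.0, 0.0, -0.823])
[-0.35  0.13  1.71  0.    1.3  -1.59]
[ 0.4968 -0.0161  0.1756] 0.7 131.45852413591962
[ 0.493  -0.0204  0.1804] 0.8 136.50085608729347
```

View pics/m1.png

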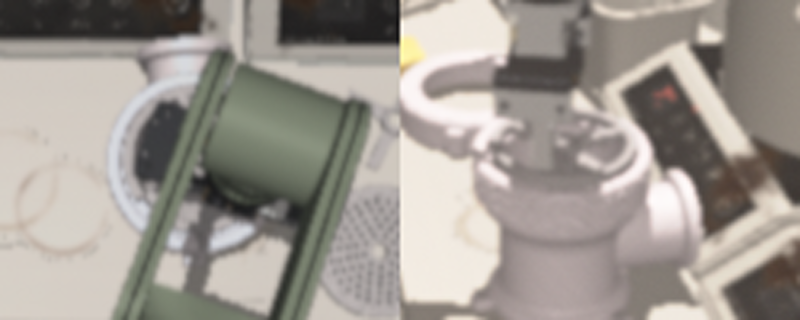

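The left (top) view shows the arm hiding half the mouth, with the pin slot at about (200,250). The right (side) view shows the finger inside the opening, and the plate is still level. The notch reads about 131–136°, where I expected 131°. I'll push on slowly.

Call:
step_arm --steps '[{"ax":0,"ay":0,"az":-0.06,"x":-0.0021,"y":-0.0012,"z":0,"grip":1},{"ax":0,"ay":0,"az":-0.125,"x":-0.0044,"y":-0.0025,"z":0,"grip":1},{"ax":0,"ay":0,"az":-0.195,"x":-0.0073,"y":-0.003,"z":0,"grip":1},{"ax":0,"ay":0,"az":-0.264,"x":-0.0103,"y":-0.0033,"z":0,"grip":1},{"ax":0,"ay":0,"az":-0.334,"x":-0.0132,"y":-0.0035,"z":0,"grip":1},{"ax":0,"ay":0,"az":-0.404,"x":-0.0162,"y":-0.0034,"z":0,"grip":1},{"ax":0,"ay":0,"az":-0.474,"x":-0.0192,"y":-0.0031,"z":0,"grip":1},{"ax":0,"ay":0,"az":-0.544,"x":-0.0221,"y":-0.0026,"z":0,"grip":1},{"ax":0,"ay":0,"az":-0.59,"x":-0.024,"y":-0.0021,"z":0,"grip":1},{"ax":0,"ay":0,"az":-0.637,"x":-0.0259,"y":-0.0016,"z":0,"grip":1},{"ax":0,"ay":0,"az":-0.683,"x":-0.0278,"y":-0.001,"z":0,"grip":1},{"ax":0,"ay":0,"az":-0.718,"x":-0.0292,"y":-0.0005,"z":0,"grip":1},{"ax":0,"ay":0,"az":-0.753,"x":-0.0305,"y":0.0001,"z":0,"grip":1},{"ax":0,"ay":0,"az":-0.776,"x":-0.0314,"y":0.0005,"z":0,"grip":1},{"ax":0,"ay":0,"az":-0.8,"x":-0.0323,"y":0.001,"z":0,"grip":1},{"ax":0,"ay":0,"az":-0.811,"x":-0.0328,"y":0.0012,"z":0,"grip":1},{"ax":0,"ay":0,"az":-0.823,"x":-0.0332,"y":0.0014,"z":0,"grip":1},{"ax":0,"ay":0,"az":-0.823,"x":-0.0332,"y":0.0014,"z":0,"grip":1}]'

```text
time: 6.07
position: [0.5461, -0.1068, 0.166]
tcp_rot: [-0.242, 0.97, -0.0, 0.0]
ft_force: [-0.9, 0.4, 0.2]
grip_width: 0.0001
grip_force: 0.3
```

```bash
python3 - <<'E'
from h import *
for ph in (300,302,304): print(ph,row([*fing(ph,.0142),.166],ph-180)[:2])
f=ctrl.grab_frame("top");g=ctrl.grab_frame("side"); r=ctrl.pinpoint(f,"notch")+ctrl.pinpoint(g,"notch")
for x in r: print(np.round(x["xyz"],4),x["score"],np.degrees(np.arctan2(*(np.array(x["xyz"])[:2]-C)[::-1]))%360)
E
```

```text
300 ([-0.0015, -0.0007, -0.0], [-0.0, 0.0, -0.035])
302 ([-0.0029, -0.0011, -0.0], [-0.0, 0.0, -0.07])
304 ([-0.0043, -0.0015, -0.0], [-0.0, 0.0, -0.105])
[ 0.473  -0.0616  0.1789] 0.66 177.09494495333556
[ 0.4707 -0.0663  0.1819] 0.78 181.07468655351204
[ 0.5415 -0.0668  0.1707] 0.67 309.80557109226424
[ 0.5191  0.312  -0.0008] 0.16 93.17309627282677
```

Call:
step_arm --steps '[{"ax":0,"ay":0,"az":-0.018,"x":-0.0008,"y":-0.0004,"z":0,"grip":1},{"ax":0,"ay":0,"az":-0.035,"x":-0.0015,"y":-0.0007,"z":0,"grip":1},{"ax":0,"ay":0,"az":-0.053,"x":-0.0022,"y":-0.0009,"z":0,"grip":1},{"ax":0,"ay":0,"az":-0.053,"x":-0.0022,"y":-0.0009,"z":0,"grip":1},{"ax":0,"ay":0,"az":-0.053,"x":-0.0022,"y":-0.0009,"z":0,"grip":1}]'

```text
time: 6.68
position: [0.5485, -0.1065, 0.1659]
tcp_rot: [-0.267, 0.964, 0.0, 0.0]
ft_force: [-1.3, 0.8, 0.7]
grip_width: 0.0001
grip_force: 0.2
```

```bash
python3 - <<'E'
from h import *
s=ctrl.read_state(); print(s["position"])
print(row([*fing(301,.018),.166],121)[:2]); print(row([*fing(301,.018),.215],121)[:2]); print(row([.50,-.30,.23],121)[:2])
E
```

```text
[ 0.54845174 -0.10649262  0.16587765]
([0.0039, -0.0001, -0.0001], [0.0, 0.0, 0.0])
([0.0039, -0.0001, -0.0491], [0.0, 0.0, 0.0])
([0.1412, -0.1409, -0.0641], [0.0, 0.0, 0.0])
```

Now I withdraw the finger and move aside so the top camera has a clear view.

Call:
step_arm --steps '[{"ax":0,"ay":0,"az":0,"x":0.004,"y":0,"z":0,"grip":1},{"ax":0,"ay":0,"az":0,"x":0.004,"y":0,"z":-0.01,"grip":1},{"ax":0,"ay":0,"az":0,"x":0.004,"y":0,"z":-0.03,"grip":1},{"ax":0,"ay":0,"az":0,"x":0.004,"y":0,"z":-0.06,"grip":1},{"ax":0,"ay":0,"az":0,"x":0.03,"y":-0.03,"z":-0.065,"grip":1},{"ax":0,"ay":0,"az":0,"x":0.06,"y":-0.06,"z":-0.065,"grip":1},{"ax":0,"ay":0,"az":0,"x":0.09,"y":-0.09,"z":-0.065,"grip":1},{"ax":0,"ay":0,"az":0,"x":0.12,"y":-0.12,"z":-0.065,"grip":1},{"ax":0,"ay":0,"az":0,"x":0.141,"y":-0.141,"z":-0.065,"grip":1},{"ax":0,"ay":0,"az":0,"x":0.141,"y":-0.141,"z":-0.065,"grip":1},{"ax":0,"ay":0,"az":0,"x":0.141,"y":-0.141,"z":-0.065,"grip":1}]'

```text
time: 7.6
position: [0.4997, -0.3019, 0.2316]
tcp_rot: [-0.266, 0.964, -0.0, 0.0]
ft_force: [0.0, -0.6, 0.5]
grip_width: 0.0004
grip_force: 0.0
```

```bash
python3 - <<'E'
from h import *
f=ctrl.grab_frame("top"); save(f,"t2.png",(300,150,400,240),6)
for cc in (C,C+[.0015,0],C+[-.0015,0],C+[0,.0015],C-[0,.0015]):
    b,Q=angles(f,cc); w=np.clip(np.median(Q[300:420])-Q[320:400]-15,0,None); print(b[0],"pin",(w*np.arange(160,200,.5)).sum()/w.sum())
g=ctrl.grab_frame("side"); save(g,"s2.png",(270,160,370,240),7)
for k in(f,g):
  for q in("notch","pin_point"):
    for x in ctrl.pinpoint(k,q)[:1]: print(q,np.round(x["xyz"],4),x["score"],np.degrees(np.arctan2(*(np.array(x["xyz"])[:2]-C)[::-1]))%360)
E
```

```text
(np.float32(15.684937), np.float64(61.0)) pin 184.09835265466228
(np.float32(20.834682), np.float64(60.5)) pin 184.05807999465873
(np.float32(9.302421), np.float64(61.5)) pin 184.16227442450412
(np.float32(18.740189), np.float64(60.0)) pin 185.17551297963564
(np.float32(12.397337), np.float64(61.5)) pin 183.02927362636208
notch [ 0.4724 -0.0648  0.1767] 0.64 179.83048635402292
notch [ 0.4688 -0.0696  0.1838] 0.61 183.69655615242831
pin_point [ 0.4771 -0.0733  0.1673] 0.8 187.51706346249057
```

View pics/t2.png

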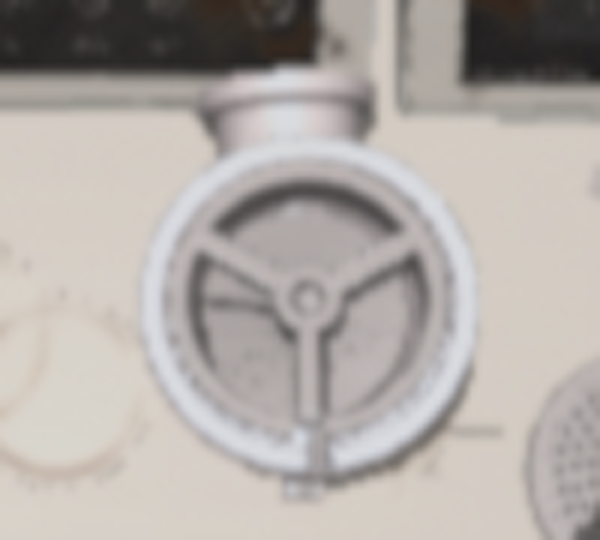

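View pics/s2.png

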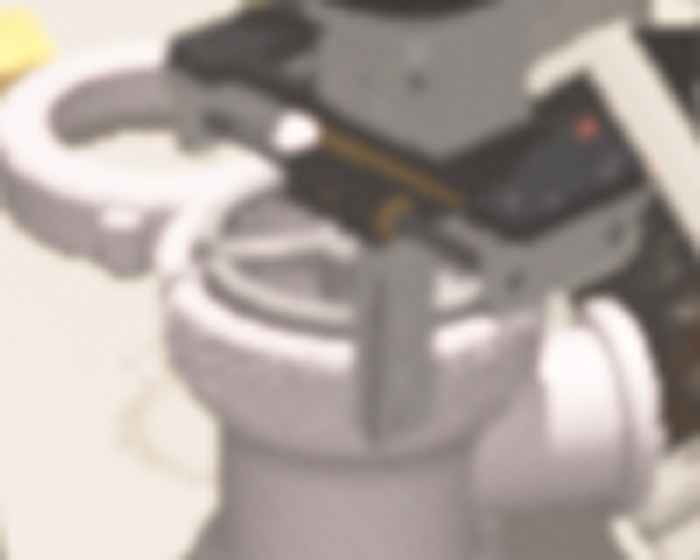

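The top crop shows the hub at (309,296), the notch arm ending at about (312,415) and the pin slot at about (320,450), so the plate is still a few degrees short. The side crop shows the plate level and the notch side near (205,250). I'll refine the difference.

```bash
python3 - <<'E'
from h import *
from scipy.optimize import minimize
f=ctrl.grab_frame("top")
best=max(((angles(f,C+[dx,dy])[0][0],dx,dy) for dx in np.arange(-.002,.0061,.002) for dy in np.arange(-.004,.0041,.002)),key=lambda t:t[0][0]); print(best)
cc=C+np.array(best[1:])
b,Q=angles(f,cc); w=np.clip(np.median(Q[300:420])-Q[320:400]-15,0,None); print("pin",(w*np.arange(160,200,.5)).sum()/w.sum())
for R in(.075,.08,.083):
    Q=angles(f,cc,R=R)[1]; w=np.clip(np.median(Q[300:420])-Q[320:400]-15,0,None); print(R,(w*np.arange(160,200,.5)).sum()/w.sum())
for z in(.118,.105):
    p=ray(f,300+289/6,150+78/6,z); print("neck",p,np.degrees(np.arctan2(*(p[:2]-cc)[::-1])))
h=ray(f,300+309/6,150+296/6,.179); a=ray(f,300+311.5/6,150+400/6,.179); s=ray(f,300+320/6,150+452/6,.169); print(h,a,s)
for p in(a,s): print(np.degrees(np.arctan2(*(p-h)[:2][::-1]))%360)
E
```

```text
((np.float32(27.66378), np.float64(59.5)), np.float64(0.004), np.float64(0.004))
pin 187.0925374814419
0.075 187.71659028586225
0.08 186.75870093942507
0.083 186.62983685652483
neck [ 0.66511231 -0.05793656  0.118     ] 1.4489411971511887
neck [ 0.66804485 -0.05852016  0.105     ] 1.1452753259915365
[ 0.54042024 -0.0656921   0.179     ] [ 0.48833077 -0.06712158  0.179     ] [ 0.46321475 -0.07200328  0.169     ]
181.57196091536142
184.67326767228408
```

```bash
python3 - <<'E'
from h import *
print(row([*fing(300,.019),.225],121)[:2]); print(row([*fing(300,.019),.166],121)[:2])
for ph in(301,302,303,304,304.3): print(ph,row([*fing(ph,.0142),.166],ph-180)[:2])
E
```

```text
([-0.1348, 0.1402, 0.0061], [-0.0, 0.0, 0.002])
([-0.1348, 0.1402, 0.0651], [-0.0, 0.0, 0.002])
301 ([-0.1402, 0.1398, 0.0651], [-0.0, 0.0, 0.002])
302 ([-0.1409, 0.1396, 0.0651], [-0.0, 0.0, -0.015])
303 ([-0.1417, 0.1393, 0.0651], [-0.0, 0.0, -0.033])
304 ([-0.1424, 0.1391, 0.0651], [-0.0, 0.0, -0.05])
304.3 ([-0.1426, 0.1391, 0.0651], [-0.0, 0.0, -0.055])
```

Call:
step_arm --steps '[{"ax":0,"ay":0,"az":0,"x":-0.028,"y":0.028,"z":0,"grip":1},{"ax":0,"ay":0,"az":0,"x":-0.055,"y":0.056,"z":0,"grip":1},{"ax":0,"ay":0,"az":0,"x":-0.082,"y":0.084,"z":0,"grip":1},{"ax":0,"ay":0,"az":0,"x":-0.11,"y":0.113,"z":0.003,"grip":1},{"ax":0,"ay":0,"az":0,"x":-0.1348,"y":0.14,"z":0.006,"grip":1},{"ax":0,"ay":0,"az":0,"x":-0.1348,"y":0.14,"z":0.006,"grip":1},{"ax":0,"ay":0,"az":0,"x":-0.1348,"y":0.14,"z":0.02,"grip":1},{"ax":0,"ay":0,"az":0,"x":-0.1348,"y":0.14,"z":0.04,"grip":1},{"ax":0,"ay":0,"az":0,"x":-0.1348,"y":0.14,"z":0.055,"grip":1},{"ax":0,"ay":0,"az":0,"x":-0.1348,"y":0.14,"z":0.065,"grip":1},{"ax":0,"ay":0,"az":0,"x":-0.1375,"y":0.14,"z":0.065,"grip":1},{"ax":0,"ay":0,"az":0.002,"x":-0.1395,"y":0.1398,"z":0.065,"grip":1},{"ax":0,"ay":0,"az":-0.006,"x":-0.1405,"y":0.1397,"z":0.065,"grip":1},{"ax":0,"ay":0,"az":-0.015,"x":-0.1409,"y":0.1396,"z":0.065,"grip":1},{"ax":0,"ay":0,"az":-0.024,"x":-0.1413,"y":0.1394,"z":0.065,"grip":1},{"ax":0,"ay":0,"az":-0.033,"x":-0.1417,"y":0.1393,"z":0.065,"grip":1},{"ax":0,"ay":0,"az":-0.042,"x":-0.142,"y":0.1392,"z":0.065,"grip":1},{"ax":0,"ay":0,"az":-0.05,"x":-0.1424,"y":0.1391,"z":0.065,"grip":1},{"ax":0,"ay":0,"az":-0.05,"x":-0.1424,"y":0.1391,"z":0.065,"grip":1},{"ax":0,"ay":0,"az":-0.05,"x":-0.1424,"y":0.1391,"z":0.065,"grip":1}]'

```text
time: 9.62
position: [0.5508, -0.1076, 0.1662]
tcp_rot: [-0.291, 0.957, -0.0, 0.0]
ft_force: [-0.2, 1.9, -0.4]
grip_width: 0.0006
grip_force: 0.3
```

```bash
python3 - <<'E'
from h import *
s=ctrl.read_state(); print(s["position"],fing(304,.0142))
print(row([*fing(304,.019),.166],124)[:2]); print(row([.50,-.30,.23],124)[:2])
E
```

```text
[ 0.55076412 -0.10756351  0.16616542] [ 0.55059538 -0.10610204]
([0.0041, 0.0013, 0.0002], [-0.001, 0.0, -0.002])
([0.1494, -0.1315, -0.0638], [-0.001, 0.0, -0.002])
```

Call:
step_arm --steps '[{"ax":0,"ay":0,"az":0,"x":0.005,"y":0.001,"z":0,"grip":1},{"ax":0,"ay":0,"az":0,"x":0.005,"y":0.001,"z":-0.01,"grip":1},{"ax":0,"ay":0,"az":0,"x":0.005,"y":0.001,"z":-0.03,"grip":1},{"ax":0,"ay":0,"az":0,"x":0.005,"y":0.001,"z":-0.06,"grip":1},{"ax":0,"ay":0,"az":0,"x":0.03,"y":-0.026,"z":-0.065,"grip":1},{"ax":0,"ay":0,"az":0,"x":0.06,"y":-0.053,"z":-0.065,"grip":1},{"ax":0,"ay":0,"az":0,"x":0.09,"y":-0.08,"z":-0.065,"grip":1},{"ax":0,"ay":0,"az":0,"x":0.12,"y":-0.106,"z":-0.065,"grip":1},{"ax":0,"ay":0,"az":0,"x":0.149,"y":-0.131,"z":-0.065,"grip":0.78},{"ax":0,"ay":0,"az":0,"x":0.149,"y":-0.131,"z":-0.065,"grip":0.78},{"ax":0,"ay":0,"az":0,"x":0.149,"y":-0.131,"z":-0.065,"grip":0.78}]'

```text
time: 10.53
position: [0.5037, -0.2956, 0.2315]
tcp_rot: [-0.284, 0.959, -0.003, -0.003]
ft_force: [0.4, 1.6, 0.5]
grip_width: 0.0103
grip_force: 0.0
```

```bash
python3 - <<'E'
from h import *
f=ctrl.grab_frame("top"); save(f,"t3.png",(325,170,377,235),9)
H=np.array([.5404,-.0657])
for cc in (C,H):
    b,Q=angles(f,cc); w=np.clip(np.median(Q[300:420])-Q[320:400]-15,0,None); print(b[0],"pin",(w*np.arange(160,200,.5)).sum()/w.sum())
g=ctrl.grab_frame("side")
for k in(f,g):
    for q in("notch","hub"):
        for x in ctrl.pinpoint(k,q)[:1]: print(q,np.round(x["xyz"],4))
print(ctrl.read_state()["grip_width"])
print(row([*H,.20],124)[:2])
E
```

```text
(np.float32(17.989195), np.float64(58.0)) pin 184.11302644520364
(np.float32(17.927763), np.float64(58.0)) pin 183.5979339524151
notch [ 0.4723 -0.062   0.1772]
hub [ 0.6045 -0.2884 -0.0045]
notch [ 0.468  -0.0678  0.1821]
hub [ 0.5396 -0.0662  0.1696]
0.010068564856199657
([-0.1546, 0.1699, 0.0294], [-0.003, -0.008, -0.012])
```

View pics/t3.png

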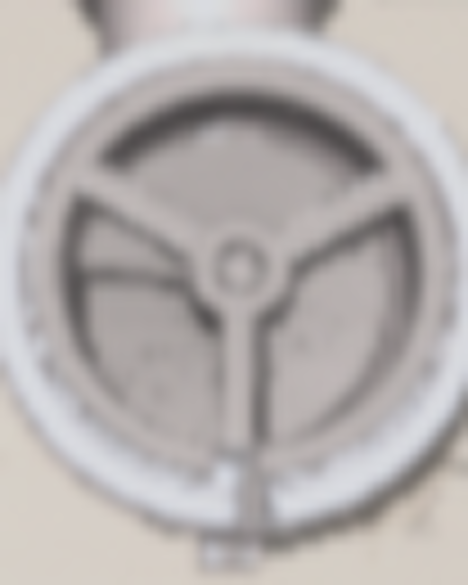

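The close-up shows the hub at (240,265), the notch arm running straight down to (238,440) and the pin slot at (250,500). The plate came back about 3°, so the finger's corner probably rubbed the outer ring as it withdrew. I'll repeat the push at a smaller radius.

```bash
sed -i 's/^C=.*/C=np.array([.5402,-.0655])/; s/r=.040/r=.035/' h.py; python3 - <<'E'
from h import *
print(ctrl.read_state()["position"])
print(row([*fing(297,.021),.225],118)[:2]); print(row([*fing(297,.021),.166],118)[:2])
for ph in(297,299,301,302,303,304): print(ph,row([*fing(ph,.0142),.166],ph-180)[:2])
E
```

```text
[ 0.50465961 -0.29242037  0.23103586]
([-0.1297, 0.1376, 0.0047], [-0.003, -0.007, 0.093])
([-0.1301, 0.1378, 0.0637], [-0.003, -0.007, 0.093])
297 ([-0.1369, 0.137, 0.0637], [-0.003, -0.007, 0.11])
299 ([-0.138, 0.1364, 0.0636], [-0.003, -0.007, 0.075])
301 ([-0.1392, 0.1359, 0.0636], [-0.003, -0.007, 0.041])
302 ([-0.1398, 0.1356, 0.0636], [-0.003, -0.007, 0.023])
303 ([-0.1404, 0.1353, 0.0636], [-0.003, -0.007, 0.006])
304 ([-0.1411, 0.1351, 0.0636], [-0.003, -0.008, -0.012])
```

```bash
python3 - <<'E'
from h import *
s=ctrl.read_state(); print(s["q"].round(3),s["qvel"].round(3),s["position"],s["ft_force"].round(1) if hasattr(s["ft_force"],"round") else s["ft_force"])
E
```

```text
[-0.669  0.206  1.489 -0.008  1.447 -2.82 ] [ 0.     0.003 -0.001 -0.001  0.     0.001] [ 0.50465961 -0.29242037  0.23103586] [ 0.4 -0.9  0.3]
```

Call:
step_arm --steps '[{"ax":0,"ay":0,"az":0.09,"x":-0.03,"y":0.03,"z":-0.002,"grip":1},{"ax":0,"ay":0,"az":0.09,"x":-0.06,"y":0.06,"z":-0.002,"grip":1},{"ax":0,"ay":0,"az":0.09,"x":-0.09,"y":0.095,"z":-0.002,"grip":1},{"ax":0,"ay":0,"az":0.09,"x":-0.12,"y":0.125,"z":-0.002,"grip":1},{"ax":0,"ay":0,"az":0.09,"x":-0.13,"y":0.137,"z":-0.002,"grip":1},{"ax":0,"ay":0,"az":0.09,"x":-0.13,"y":0.137,"z":-0.002,"grip":1},{"ax":0,"ay":0,"az":0.09,"x":-0.13,"y":0.137,"z":-0.002,"grip":1}]'

```text
time: 11.42
position: [0.5381, -0.1061, 0.2317]
tcp_rot: [-0.244, 0.97, -0.003, -0.003]
ft_force: [0.1, -0.2, -0.8]
grip_width: 0.0002
grip_force: 0.0
```

```bash
python3 - <<'E'
from h import *
s=ctrl.read_state(); print(s["q"].round(3),s["position"])
print(row([*fing(297,.021),.225],118)[:2]); print(row([*fing(297,.021),.166],118)[:2])
for ph in(297,299,301,302,303,304): print(ph,row([*fing(ph,.0142),.166],ph-180)[:2])
E
```

```text
[-0.347  0.133  1.572 -0.008  1.439 -2.411] [ 0.53814666 -0.10611951  0.23172572]
([0.0007, 0.0003, 0.0067], [-0.004, -0.008, 0.005])
([0.0002, 0.0005, 0.0657], [-0.004, -0.008, 0.005])
297 ([-0.0066, 0.0004, 0.0657], [-0.004, -0.008, 0.023])
299 ([-0.0078, -0.0001, 0.0657], [-0.004, -0.008, -0.012])
301 ([-0.009, -0.0006, 0.0657], [-0.004, -0.008, -0.047])
302 ([-0.0097, -0.0008, 0.0657], [-0.004, -0.008, -0.065])
303 ([-0.0103, -0.001, 0.0657], [-0.004, -0.008, -0.082])
304 ([-0.0109, -0.0012, 0.0657], [-0.004, -0.008, -0.1])
```

Call:
step_arm --steps '[{"ax":-0.004,"ay":-0.008,"az":0.005,"x":0,"y":0,"z":0.02,"grip":1},{"ax":-0.004,"ay":-0.008,"az":0.005,"x":0,"y":0,"z":0.045,"grip":1},{"ax":-0.004,"ay":-0.008,"az":0.005,"x":0,"y":0,"z":0.058,"grip":1},{"ax":-0.004,"ay":-0.008,"az":0.005,"x":0,"y":0.0005,"z":0.0655,"grip":1},{"ax":-0.004,"ay":-0.008,"az":0.005,"x":-0.002,"y":0.0005,"z":0.0655,"grip":1},{"ax":-0.004,"ay":-0.008,"az":0.02,"x":-0.004,"y":0.0004,"z":0.0655,"grip":1},{"ax":-0.004,"ay":-0.008,"az":0.023,"x":-0.0056,"y":0.0004,"z":0.0655,"grip":1},{"ax":-0.004,"ay":-0.008,"az":0.023,"x":-0.0066,"y":0.0004,"z":0.0655,"grip":1},{"ax":-0.004,"ay":-0.008,"az":0.005,"x":-0.0072,"y":0.0001,"z":0.0655,"grip":1},{"ax":-0.004,"ay":-0.008,"az":-0.012,"x":-0.0078,"y":-0.0001,"z":0.0655,"grip":1},{"ax":-0.004,"ay":-0.008,"az":-0.03,"x":-0.0084,"y":-0.0003,"z":0.0655,"grip":1},{"ax":-0.004,"ay":-0.008,"az":-0.047,"x":-0.009,"y":-0.0006,"z":0.0655,"grip":1},{"ax":-0.004,"ay":-0.008,"az":-0.065,"x":-0.0097,"y":-0.0008,"z":0.0655,"grip":1},{"ax":-0.004,"ay":-0.008,"az":-0.082,"x":-0.0103,"y":-0.001,"z":0.0655,"grip":1},{"ax":-0.004,"ay":-0.008,"az":-0.092,"x":-0.0106,"y":-0.0011,"z":0.0655,"grip":1},{"ax":-0.004,"ay":-0.008,"az":-0.1,"x":-0.0109,"y":-0.0012,"z":0.0655,"grip":1},{"ax":-0.004,"ay":-0.008,"az":-0.1,"x":-0.0109,"y":-0.0012,"z":0.0655,"grip":1},{"ax":-0.004,"ay":-0.008,"az":-0.1,"x":-0.0109,"y":-0.0012,"z":0.0655,"grip":1}]'

```text
time: 12.92
position: [0.5479, -0.1041, 0.1659]
tcp_rot: [-0.291, 0.957, 0.001, 0.0]
ft_force: [-0.2, -0.8, 0.8]
grip_width: 0.0003
grip_force: 0.3
```

```bash
python3 - <<'E'
from h import *
s=ctrl.read_state(); print(s["position"],fing(304,.0142),row([*fing(304,.0142),.166],124)[:2])
g=ctrl.grab_frame("side")
for x in ctrl.pinpoint(g,"notch")[:2]: print(np.round(x["xyz"],4),x["score"])
E
```

```text
[ 0.54791518 -0.10411077  0.16588431] [ 0.54799942 -0.10245685] ([-0.001, 0.0013, -0.0001], [0.001, 0.001, -0.004])
[ 0.4715 -0.0702  0.1823] 0.62
```

Call:
step_arm --steps '[{"ax":0,"ay":0,"az":0,"x":-0.0005,"y":0.0005,"z":0,"grip":1},{"ax":0,"ay":0,"az":0,"x":-0.001,"y":0.001,"z":0,"grip":1},{"ax":0,"ay":0,"az":0,"x":-0.001,"y":0.001,"z":0,"grip":1},{"ax":0,"ay":0,"az":0,"x":-0.001,"y":0.001,"z":0,"grip":1},{"ax":0,"ay":0,"az":0,"x":0,"y":0.001,"z":0,"grip":1},{"ax":0,"ay":0,"az":0,"x":0.002,"y":0.001,"z":0,"grip":1},{"ax":0,"ay":0,"az":0,"x":0.004,"y":0.001,"z":0,"grip":1},{"ax":0,"ay":0,"az":0,"x":0.004,"y":0.001,"z":-0.01,"grip":1},{"ax":0,"ay":0,"az":0,"x":0.004,"y":0.001,"z":-0.03,"grip":1},{"ax":0,"ay":0,"az":0,"x":0.004,"y":0.001,"z":-0.06,"grip":1},{"ax":0,"ay":0,"az":0.1,"x":0.03,"y":-0.03,"z":-0.065,"grip":1},{"ax":0,"ay":0,"az":0.2,"x":0.06,"y":-0.06,"z":-0.065,"grip":1},{"ax":0,"ay":0,"az":0.3,"x":0.09,"y":-0.09,"z":-0.065,"grip":1},{"ax":0,"ay":0,"az":0.4,"x":0.12,"y":-0.12,"z":-0.065,"grip":0.78},{"ax":0,"ay":0,"az":0.5,"x":0.145,"y":-0.14,"z":-0.065,"grip":0.78},{"ax":0,"ay":0,"az":0.5,"x":0.145,"y":-0.14,"z":-0.065,"grip":0.78},{"ax":0,"ay":0,"az":0.5,"x":0.145,"y":-0.14,"z":-0.065,"grip":0.78}]'

```text
time: 14.43
position: [0.5047, -0.303, 0.2313]
tcp_rot: [-0.043, 0.999, 0.001, 0.0]
ft_force: [0.3, 0.1, 0.4]
grip_width: 0.0103
grip_force: 0.0
```

```bash
python3 - <<'E'
from h import *
f=ctrl.grab_frame("top"); save(f,"t4.png",(325,170,377,235),9)
b,Q=angles(f,C); w=np.clip(np.median(Q[300:420])-Q[320:400]-15,0,None); print(b[0],"pin",(w*np.arange(160,200,.5)).sum()/w.sum())
s=ctrl.read_state(); print(s["position"],s["q"].round(2))
print(row([*C,.21],60)[:2])
E
```

```text
(np.float32(14.539422), np.float64(65.5)) pin 183.71291372714398
[ 0.5051184  -0.30148408  0.2311841 ] [-0.69  0.22  1.48  0.    1.45 -2.35]
([-0.0559, 0.2319, 0.0216], [0.002, 0.0, 0.612])
```

View pics/t4.png

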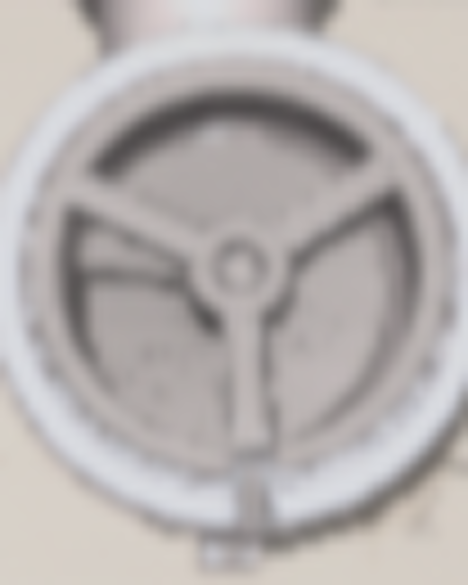

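The close-up shows the notch arm now running from (240,265) to (252,440), in line with the pin slot at (251,500). It is within about 1.5° of the pin, so I'll press the hub.

Call:
step_arm --steps '[{"ax":0,"ay":0,"az":0.1,"x":-0.008,"y":0.033,"z":0,"grip":0.78},{"ax":0,"ay":0,"az":0.2,"x":-0.016,"y":0.066,"z":0,"grip":0.78},{"ax":0,"ay":0,"az":0.3,"x":-0.024,"y":0.099,"z":0,"grip":0.78},{"ax":0,"ay":0,"az":0.4,"x":-0.032,"y":0.132,"z":0.005,"grip":0.78},{"ax":0,"ay":0,"az":0.5,"x":-0.04,"y":0.165,"z":0.01,"grip":0.78},{"ax":0,"ay":0,"az":0.61,"x":-0.048,"y":0.2,"z":0.015,"grip":0.78},{"ax":0,"ay":0,"az":0.61,"x":-0.056,"y":0.232,"z":0.021,"grip":0.78},{"ax":0,"ay":0,"az":0.61,"x":-0.056,"y":0.232,"z":0.021,"grip":0.78},{"ax":0,"ay":0,"az":0.61,"x":-0.056,"y":0.232,"z":0.03,"grip":0.78},{"ax":0,"ay":0,"az":0.61,"x":-0.056,"y":0.232,"z":0.04,"grip":0.78},{"ax":0,"ay":0,"az":0.61,"x":-0.056,"y":0.232,"z":0.045,"grip":0.78},{"ax":0,"ay":0,"az":0.61,"x":-0.056,"y":0.232,"z":0.048,"grip":0.78},{"ax":0,"ay":0,"az":0.61,"x":-0.056,"y":0.232,"z":0.048,"grip":0.78}]'

```text
time: 15.57
position: [0.5393, -0.0659, 0.1816]
tcp_rot: [0.258, 0.966, 0.001, -0.001]
ft_force: [0.1, -1.2, -1.0]
grip_width: 0.0104
grip_force: 0.0
```

```bash
python3 - <<'E'
from h import *
print(row([*C,.172],60)[:2],ctrl.read_state()["position"])
E
```

```text
([-0.0007, 0.0008, 0.0096], [0.0, -0.003, 0.002]) [ 0.53926914 -0.06585155  0.18155738]
```

Call:
step_arm --steps '[{"ax":0,"ay":0,"az":0,"x":-0.0007,"y":0.0008,"z":0.002,"grip":0.78},{"ax":0,"ay":0,"az":0,"x":-0.0007,"y":0.0008,"z":0.004,"grip":0.78},{"ax":0,"ay":0,"az":0,"x":-0.0007,"y":0.0008,"z":0.005,"grip":0.78},{"ax":0,"ay":0,"az":0,"x":-0.0007,"y":0.0008,"z":0.006,"grip":0.78},{"ax":0,"ay":0,"az":0,"x":-0.0007,"y":0.0008,"z":0.006,"grip":0.78}]'

```text
time: 15.98
position: [0.5418, -0.0655, 0.1783]
tcp_rot: [0.257, 0.966, 0.0, 0.001]
ft_force: [-1.9, -0.6, 5.7]
grip_width: 0.0101
grip_force: 2.8
```

Call:
step_arm --steps '[{"ax":0,"ay":0,"az":0,"x":0,"y":0,"z":0.0015,"grip":0.78},{"ax":0,"ay":0,"az":0,"x":0,"y":0,"z":0.003,"grip":0.78},{"ax":0,"ay":0,"az":0,"x":0,"y":0,"z":0.0045,"grip":0.78},{"ax":0,"ay":0,"az":0,"x":0,"y":0,"z":0.006,"grip":0.78},{"ax":0,"ay":0,"az":0,"x":0,"y":0,"z":0.006,"grip":0.78}]'

```text
time: 16.4
position: [0.5418, -0.0655, 0.173]
tcp_rot: [0.257, 0.966, 0.0, 0.001]
ft_force: [-2.6, -0.5, 8.2]
grip_width: 0.0103
grip_force: 4.3
```

Call:
step_arm --steps '[{"ax":0,"ay":0,"az":0,"x":0,"y":0,"z":0.001,"grip":0.78},{"ax":0,"ay":0,"az":0,"x":0,"y":0,"z":0.002,"grip":0.78},{"ax":0,"ay":0,"az":0,"x":0,"y":0,"z":0.003,"grip":0.78},{"ax":0,"ay":0,"az":0,"x":0,"y":0,"z":0.004,"grip":0.78},{"ax":0,"ay":0,"az":0,"x":0,"y":0,"z":0.004,"grip":0.78},{"ax":0,"ay":0,"az":0,"x":0,"y":0,"z":0.004,"grip":0.78}]'

```text
time: 16.9
position: [0.542, -0.0656, 0.1719]
tcp_rot: [0.257, 0.966, -0.0, 0.001]
ft_force: [-7.3, 0.7, 20.3]
grip_width: 0.01
grip_force: 9.9
```

```bash
python3 - <<'E'
from h import *
f=ctrl.grab_frame("side"); save(f,"s5.png",(270,160,370,240),7)
for i in range(3):
    s=ctrl.read_state(); print(s["position"],s["ft_force"]); ctrl.grab_frame("top")
E
```

```text
[ 0.54195423 -0.06560947  0.17192342] [-7.27338356  0.24211067 19.39489797]
[ 0.54193855 -0.06563879  0.17188918] [-8.30247589  0.60017647 19.48114296]
[ 0.54193393 -0.06558848  0.17190678] [-8.30612105  0.45006951 20.04817348]
```

View pics/s5.png

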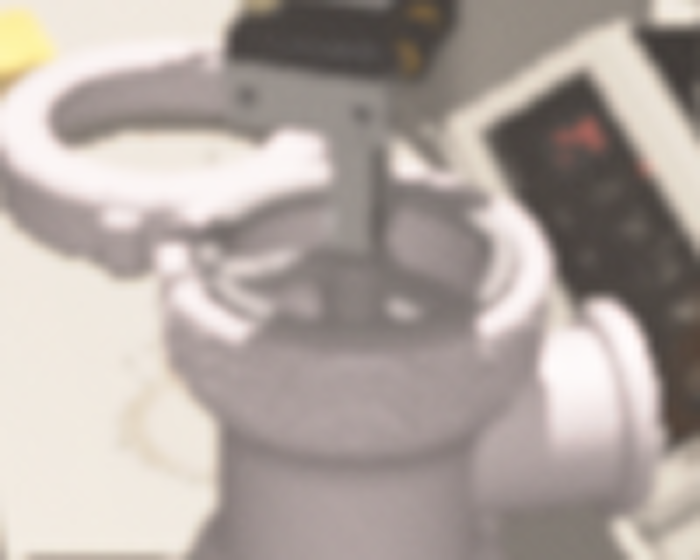

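The side picture shows the plate seated in the mouth, with its ring level with the rim at (210–480, 330) and the fingertips on the hub. The tip stopped firmly at z = 0.172, which is home. I'll ease the push to about 15 N.

Call:
step_arm --steps '[{"ax":0,"ay":0,"az":0,"x":0,"y":0,"z":-0.0006,"grip":0.78},{"ax":0,"ay":0,"az":0,"x":0,"y":0,"z":-0.0012,"grip":0.78},{"ax":0,"ay":0,"az":0,"x":0,"y":0,"z":-0.0012,"grip":0.78},{"ax":0,"ay":0,"az":0,"x":0,"y":0,"z":-0.0012,"grip":0.78},{"ax":0,"ay":0,"az":0,"x":0,"y":0,"z":-0.0012,"grip":0.78},{"ax":0,"ay":0,"az":0,"x":0,"y":0,"z":-0.0012,"grip":0.78}]'

```text
time: 17.6
position: [0.5419, -0.0656, 0.172]
tcp_rot: [0.257, 0.966, -0.0, 0.001]
ft_force: [-6.2, 0.8, 14.1]
grip_width: 0.0105
grip_force: 7.4
```

```bash
python3 -c "
from station import ctrl
print(ctrl.finish_job())"
```

```text
the job is handed in; nothing more can be done
None
```

The plate's notch is turned over the locating pin and the plate is pressed home: the fingertips stopped firmly at 172 mm. I handed the job in at 17.6 s with the hub held down at about 14 N. In the views I checked, nothing else had moved.

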